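# Unfold the clamp's crank handle and tighten the offcut

## Robot

A 6-joint arm with a two-finger parallel gripper is mounted at the origin on a cart in front of the work surface, level with it; the furniture and walls round the work are solid. World frame = base frame: x ahead of the robot, y to its left, z up, the work surface at z = 0. Lengths are in m, angles in rad, forces in N, time in s.
With the tool pointing down it reaches from about 0.375 to 0.925 m from the base axis. Payload 5.7 kg.
Tool frame: the origin (TCP) lies on the centre line of the jaws, within the pads' length; the fingertips stand 22 mm ahead of it and the grasp point (between the pads) lies 3 mm ahead of it; z points along the fingers, y is the line along which they close (so a half turn about z gives the same grasp; the last joint's range is limited). The gripper opens to 85 mm and grips with 20 to 120 N. Pads are 22 mm wide; open, the fingers measure 114 mm over their backs; the gripper's body (76 mm by 85 mm) begins 54 mm behind the grasp point. The pads swing forward as they close: fully open they stand 13 mm farther back than shut.
Start: joints at [1.163, 0.359, 1.51, -0, 1.272, -0.115], TCP at [0.173, 0.574, 0.253] pointing down, gripper open.
Joint ranges: [-2.97, 2.97], [-1.01, 2.36], [0.21, 2.38], [-0.96, 4.11], [0.2, 2.71], [-2.98, 2.98]. Speed limits (rad/s): [2.39, 2.39, 3.14, 3.14, 3.14, 3.14].

## Interface

Orientations are given as a unit quaternion [w, x, y, z].
In Python, from plant import env gives the robot as it stands.
- The arm moves only by the tool step_arm, never from a script. Its argument "steps" is a list of rows, each an object of numbers: "tx", "ty", "tz": the shift along the tool's x, y, z in m; "spin": the turn about the tool's z in degrees; "claw": the finger opening in m, from 0 to 0.0854. A call has 1 to 5 rows; each row is the pose to reach, as a shift and turn from the pose commanded when the call began, along the tool's axes at that moment; what a row does not reach only later rows make up. A row lasts 1/8 s, in which the tool goes at most 62.5 mm and 10.7 degrees, less where a joint would pass 70% of its speed; a pose out of reach is approached as far as the arm can. A call with a gripper value outside its range is refused whole. The fingers move at their own pace and stop on an object; "newtons" is the grip in N (left out, the last holds). Time passes only in rows, so rows that repeat a pose let the fingers close. It gives the time, the measured TCP pose, the force, the opening and the grip force at its end, in the units of the state.
- env.read_state(): the state, without advancing time (a new reading comes with each control period).
- env.capture(name): name is "side" or "top" or "wrist"; returns a dict with "frame" (480x640x3 uint8, blue, green, red), "fx", "fy", "cx", "cy" (pixels), "extrinsics" (4x4, takes a point from camera to world coordinates). Camera axes: x right, y down, z forward; pixel columns grow to the right and rows downward; lengths in m; the calibration is good to about 2 mm. A picture is of the moment at which its call begins. There is no depth.
- env.close_job(): hands the job in; it is judged then, once.
Trained networks look in the newest picture that a camera, given by its name, has taken for a name from the list of things; names that differ only in an ending like _2 or _b are one class to them, and where a whole thing is asked for, a point or a joint stands for the part that bears it (a point fixed in the world has none). Each returns a list of dicts, best first, with "score" (0 to 1); they miss things now and then, are a little off and sometimes report something else, mostly with a low value. They report only what shows in the picture. A call takes as long as a camera call.
- env.search_frame(camera, name): "at" ([x, y, z] in m, in world coordinates, good to about 4 mm: the middle of the surface that is visible of it).
- env.landmark_of(camera, name): "at" ([x, y, z] in m, in world coordinates, good to about 4 mm: a listed point, or the origin of a listed thing).
The state is a dict: "clock": time; "q": joint angles; "joint_velocities": joint speeds; "tau": joint torques, N m; "eef_pos": TCP position; "orientation": TCP orientation; "wrist_force": force on the tool from outside, world axes, zero at the start; "torque": the same for the moment, N m; "finger_gap": finger opening in m; "finger_force": force on a finger pad.
Only numpy, scipy, OpenCV 4.12 (cv2) and the standard library are available. Lean on these libraries where they do the work, as an engineer would, in place of code of your own. Each camera call takes 0.05 s, during which the arm holds its last target. There are 200 camera calls.

## Task

Swing the folded crank handle of the bench clamp fully up to its upright working position, then crank it clockwise until the jaw has pushed the wooden offcut against the stop and holds it firmly, at about 40 newtons. Feel for the rise in resistance and do not over-tighten: much more than that dents the wood. Leave the handle upright and let go.

Things in the scene. Friction and masses are not known exactly. Their poses are not given: they have to be found in the camera images.
- crank_axis (a point): Point on the vertical crank shaft of the grey bench clamp (fixed), 96 mm above the bench, level with the handle's fold hinge. Its grey housing (86 x 78 mm, 62 mm high) stands round the shaft. x axis: the way the jaw travels, along the steel bed (86 mm wide, 12 mm thick); z up.
- handle_hinge (a point): Fold hinge at the outer end of the steel crank arm, 75 mm from the crank axis, 96 mm above the bench. Arm 15 mm wide, its top at 84 mm; the fork round the hinge is 23 mm wide, its top at 102 mm, 9 mm to either side along the arm. x axis: along the arm, outward; y: the hinge pin, level. The handle swings in the arm's upright plane.
- grip_middle (a point): Point on the black round grip, 50 mm from the fold hinge. The grip is 20 mm thick, a sleeve that turns freely about its length, from 12 to 85 mm from the hinge. Folded, it lies level over the arm, from the hinge back over the crank axis, 2 mm of air under it; upright, this point is 50 mm above the hinge. x axis: along the handle, from free end to hinge.
- grip_end (a point): Free end of the handle, 85 mm from the fold hinge.
- handle (a joint): Fold angle of the handle, rad: 0 lies folded along the arm, 1.571 is upright against its stop. The hinge is stiff (0.12 N m, about 2.4 N at the grip's middle) and stays where it is left.
- crank (a joint): Crank angle, rad, growing clockwise from above; drives the jaw to the stop by 8 mm per rad. Starts in -0.8 to 0.8, limit 8. Turns stiffly (0.45 N m, about 6 N at the handle along its circle) and holds what is tightened. Clamping adds to this: 40 N at the jaw is about 4.3 N more at the handle. Wood is first held between 4.7 and 7 rad.
- pad: Rubber face of the moving jaw, 62 mm wide, 30 mm high. Origin in the middle of the face that meets the wood, 31 mm above the bench; x axis the way it travels. It is sprung on the jaw: yields 1 mm for each 20 N, at most 5 mm, so once the wood is held each 0.1 rad of crank adds a little under 16 N.
- offcut: Loose wooden offcut 45 x 100 x 35 mm lying on the bed between the jaw and the dark steel stop block (70 mm wide, 40 mm high over the bed), air on both sides. Origin in the centre of its underside; x axis its 45 mm width, along the jaw's travel within 0.1 rad. The stop is bolted at a place that differs by up to 15 mm and is not measured.

How it is judged:
By the outcome, as a careful person would: the job done as asked, in the order asked, and still so for the second after the job is handed in, with the robot touching nothing.
It also fails if it takes over 69 s, if anything falls off the work surface, if the arm or the gripper's body presses on something with over 40 N, if the wrist force passes 120 N, or if a joint passes its speed limit or range.

## Working session

There is one attempt and no reset: what is moved stays moved. The work goes in short steps, Python scripts to look and compute and a tool call to move; the robot and the scene stay as the last step left them, time stands still between calls to the robot, and variables do not carry over. Pictures are saved under pics/ and viewed, at most 10 in all, crops included, and the job is handed in when it is done.

Besides the shell and the picture viewer there is one more tool, called after ">>>" as name([rows], argument=value, ...), one row to a line, values as JSON. step_arm: Moves the arm, as the interface text tells. Its arguments: {"type":"object","properties":{"steps":{"type":"array"},"newtons":{"type":"number"}},"required":["steps"]}

```bash
mkdir -p pics; ls; python3 - <<'E'
from plant import env
import cv2
s=env.read_state(); print({k:(v if not hasattr(v,'round') else v) for k,v in s.items()})
for c in ["top","side"]:
    f=env.capture(c); cv2.imwrite(f"pics/{c}0.png",f["frame"])
    for n in ["crank_axis","handle_hinge","grip_middle","grip_end","pad","offcut"]:
        r=env.landmark_of(c,n); print(c,n,[(round(x["score"],2),[round(float(v),4) for v in x["at"]]) for x in r[:2]])
E
```

```text
pics
{'clock': 0.0, 'q': array([ 1.16288375e+00,  3.59539539e-01,  1.51146668e+00,  3.95191053e-07,
        1.27252433e+00, -1.15098743e-01]), 'joint_velocities': array([ 0.00053338, -0.00170115, -0.00108094,  0.00145063, -0.00185362,
       -0.00074254]), 'tau': array([ 6.26033761e-05, -5.27634501e+01, -2.78621435e+01, -3.28989290e-04,
        1.32809806e-02, -1.00930006e-06]), 'eef_pos': array([0.1729284 , 0.57384253, 0.25241998]), 'orientation': array([-2.50690146e-04,  1.45884426e-01,  9.89301165e-01, -9.35958482e-04]), 'wrist_force': array([ 0.09149349, -0.63107221, -0.0555007 ]), 'torque': array([-0.00462266,  0.01241383, -0.00233311]), 'finger_force': 0.0, 'finger_gap': 0.0853765597441896}
top crank_axis [(0.57, [0.5028, 0.1351, 0.096])]
top handle_hinge [(0.85, [0.4589, 0.0717, 0.0972])]
top grip_middle [(0.76, [0.4903, 0.1116, 0.0981])]
top grip_end [(0.92, [0.5141, 0.1408, 0.0965])]
top pad [(0.44, [0.502, 0.2063, 0.0271])]
top offcut [(0.96, [0.5044, 0.2429, 0.008])]
side crank_axis [(0.82, [0.504, 0.1349, 0.0986])]
side handle_hinge [(0.76, [0.4576, 0.074, 0.0964])]
side grip_middle [(0.84, [0.4919, 0.1141, 0.0967])]
side grip_end [(0.73, [0.5095, 0.1399, 0.0964]), (0.45, [0.4649, 0.0743, 0.0996])]
side pad [(0.83, [0.4957, 0.2063, 0.0299])]
side offcut [(0.9, [0.501, 0.2411, 0.0105])]
```

```bash
python3 - <<'E'
import cv2,numpy as np
a=cv2.imread("pics/top0.png");b=cv2.imread("pics/side0.png")
cv2.imwrite("pics/both.png",cv2.resize(np.vstack([a,b]),(0,0),fx=.62,fy=.62))
E
```

```text
(no output)
```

View pics/both.png

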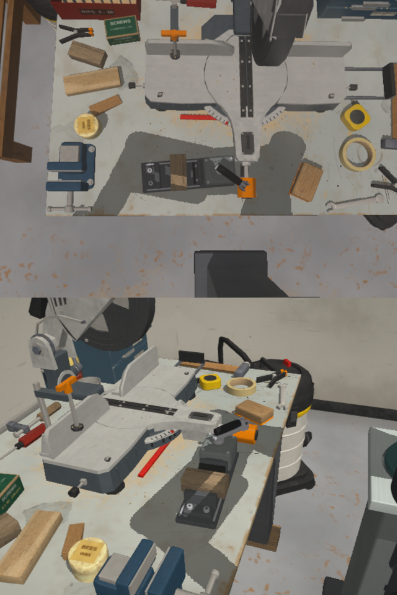

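```bash
python3 - <<'E'
from plant import env
import cv2,numpy as np
o=[]
for c in ["top","side"]:
    f=env.capture(c); T=np.array(f["extrinsics"]); print(c,T[:3,3].round(3),T[:3,2].round(3),f["fx"])
    def px(p):
        q=np.linalg.inv(T)@np.r_[p,1]; return f["fx"]*q[0]/q[2]+f["cx"], f["fy"]*q[1]/q[2]+f["cy"]
    u,v=map(int,px([.49,.13,.09])); print(u,v)
    I=f["frame"][max(0,v-75):v+75,max(0,u-100):u+100]
    o.append(cv2.resize(I,(400*1,300),interpolation=cv2.INTER_CUBIC)); 
    print([np.round(px(p),0) for p in ([.503,.135,.096],[.458,.073,.096],[.458,.073,.18])])
cv2.imwrite("pics/c1.png",cv2.resize(np.hstack(o),(800,300)))
E
```

```text
top [0.428 0.229 0.941] [ 0.135 -0.031 -0.99 ] 525.5188006642034
358 281
[array([356., 274.]), array([395., 302.]), array([406., 299.])]
side [0.274 0.86  0.582] [ 0.28  -0.776 -0.565] 619.2648235986677
363 217
[array([354., 214.]), array([394., 198.]), array([396., 148.])]
```

View pics/c1.png

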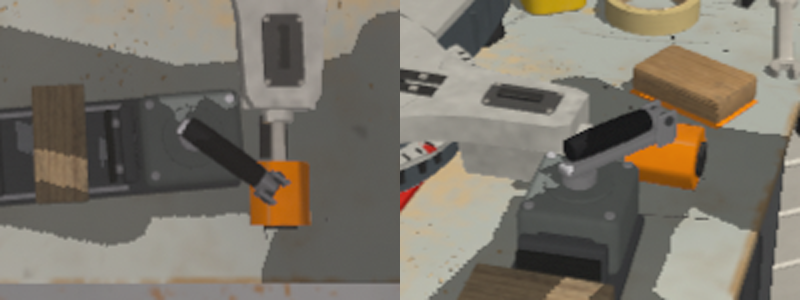

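```bash
cat > h.py <<'E'
from plant import env
import numpy as np
def ray(f,u,v):
    T=np.array(f["extrinsics"]); d=T[:3,:3]@np.array([(u-f["cx"])/f["fx"],(v-f["cy"])/f["fy"],1]); return T[:3,3],d/np.linalg.norm(d)
def tri(a,pa,b,pb):
    o1,d1=ray(a,*pa);o2,d2=ray(b,*pb)
    s=np.linalg.lstsq(np.c_[d1,-d2],o2-o1,rcond=None)[0]
    return (o1+s[0]*d1+o2+s[1]*d2)/2, np.linalg.norm(o1+s[0]*d1-o2-s[1]*d2)
E
python3 - <<'E'
from h import *
t=env.capture("top");s=env.capture("side")
T=lambda x,y:(258+x/2,206+y/2); S=lambda x,y:(263+(x-400)/2,142+y/2)
for n,a,b in [("neck front left",(245,108),(552,132)),("neck front right",(315,108),(588,95)),("knob",(280,195),(665,155)),("knob top front-right",(310,222),(703,128)),
 ("panel",(282,50),(525,97)),("freeend",(190,127),(570,150)),("hinge",(272,185),(662,118))]:
    p,e=tri(t,T(*a),s,S(*b)); print(n,p.round(3),e.round(3))
for c in("top","side"):
  for n in ["crank_axis","handle_hinge","grip_middle","grip_end","pad","offcut"]:
    r=env.landmark_of(c,n); print(c,n,[(round(x["score"],2),[round(float(v),4) for v in x["at"]]) for x in r[:1]])
E
```

```text
neck front left [0.533 0.093 0.076] 0.012
neck front right [0.528 0.033 0.077] 0.002
knob [0.457 0.059 0.049] 0.002
knob top front-right [0.433 0.038 0.065] 0.0
panel [0.575 0.06  0.082] 0.002
freeend [0.51  0.14  0.093] 0.0
hinge [0.461 0.073 0.09 ] 0.005
top crank_axis [(0.75, [0.5026, 0.1352, 0.0944])]
top handle_hinge [(0.64, [0.4597, 0.0724, 0.0987])]
top grip_middle [(0.81, [0.488, 0.112, 0.1019])]
top grip_end [(0.8, [0.5106, 0.1382, 0.0961])]
top pad [(0.57, [0.5011, 0.2086, 0.0278])]
top offcut [(0.6, [0.5015, 0.2461, 0.009])]
side crank_axis [(0.72, [0.4989, 0.2458, 0.0119])]
side handle_hinge [(0.84, [0.4619, 0.0707, 0.0977])]
side grip_middle [(0.79, [0.4936, 0.1133, 0.0959])]
side grip_end [(0.82, [0.5077, 0.1411, 0.0971])]
side pad [(0.85, [0.4987, 0.2075, 0.0264])]
side offcut [(0.93, [0.4986, 0.2451, 0.0099])]
```

>>> step_arm([
  {"tx": -0.044,"ty": -0.034,"spin": 10,"claw": 0.036},
  {"tx": -0.088,"ty": -0.068,"spin": 20,"claw": 0.036},
  {"tx": -0.132,"ty": -0.102,"spin": 30,"claw": 0.036},
  {"tx": -0.176,"ty": -0.136,"spin": 40,"claw": 0.036},
  {"tx": -0.22,"ty": -0.17,"spin": 50,"claw": 0.036},
])

```text
invalid input at $.steps[0]: expected keys tx, ty, tz, spin, claw
```

>>> step_arm([
  {"tx": -0.044,"ty": -0.034,"tz": 0,"spin": 10,"claw": 0.036},
  {"tx": -0.088,"ty": -0.068,"tz": 0,"spin": 20,"claw": 0.036},
  {"tx": -0.132,"ty": -0.102,"tz": 0,"spin": 30,"claw": 0.036},
  {"tx": -0.176,"ty": -0.136,"tz": 0,"spin": 40,"claw": 0.036},
  {"tx": -0.22,"ty": -0.17,"tz": 0,"spin": 50,"claw": 0.036},
], newtons=25)

```text
clock: 2.12
eef_pos: [0.3357, 0.3468, 0.2535]
orientation: [0.0, 0.553, 0.833, 0.0]
wrist_force: [0.2, -0.0, -0.4]
finger_gap: 0.0358
finger_force: 0.0
```

>>> step_arm([
  {"tx": -0.054,"ty": 0.0116,"tz": 0,"spin": 10.5,"claw": 0.036},
  {"tx": -0.108,"ty": 0.023,"tz": 0,"spin": 21,"claw": 0.036},
  {"tx": -0.162,"ty": 0.035,"tz": 0,"spin": 31.5,"claw": 0.036},
  {"tx": -0.217,"ty": 0.046,"tz": 0,"spin": 42,"claw": 0.036},
  {"tx": -0.271,"ty": 0.058,"tz": 0,"spin": 52,"claw": 0.036},
])

```text
clock: 2.75
eef_pos: [0.4959, 0.1204, 0.2536]
orientation: [0.0, 0.862, 0.507, 0.0]
wrist_force: [1.1, 0.4, -0.6]
finger_gap: 0.036
finger_force: 0.0
```

```bash
cat >> h.py <<'E'
from scipy.spatial.transform import Rotation as R
def pose(s=None):
    s=s or env.read_state(); q=s["orientation"]; return s["eef_pos"],R.from_quat([q[1],q[2],q[3],q[0]]).as_matrix()
def delta(w,yaw=None):
    p,M=pose(); d=M.T@(np.array(w)-p); sp=None
    if yaw is not None: sp=(np.degrees(np.arctan2(M[1,0],M[0,0]))-yaw+180)%360-180
    return d.round(4),sp
E
python3 - <<'E'
from h import *
import cv2
print(pose(),delta([.4943,.1194,.102],54))
f=env.capture("wrist"); cv2.imwrite("pics/w1.png",f["frame"])
for n in ["handle_hinge","grip_middle","grip_end","crank_axis"]:
    r=env.landmark_of("wrist",n); print(n,[(round(x["score"],2),[round(float(v),4) for v in x["at"]]) for x in r[:1]])
E
```

```text
(array([0.49587734, 0.12035955, 0.25355614]), array([[ 4.86749257e-01,  8.73541513e-01,  6.21457362e-04],
       [ 8.73541622e-01, -4.86749432e-01,  1.59916608e-04],
       [ 4.42187814e-04,  4.65029582e-04, -9.99999794e-01]])) (array([-0.0017, -0.001 ,  0.1516]), np.float64(6.872854195031806))
handle_hinge [(0.65, [0.4618, 0.0687, 0.092])]
grip_middle [(0.74, [0.4855, 0.1167, 0.0956])]
grip_end [(0.86, [0.5133, 0.1385, 0.099])]
crank_axis [(0.93, [0.5063, 0.1317, 0.0952])]
```

View pics/w1.png

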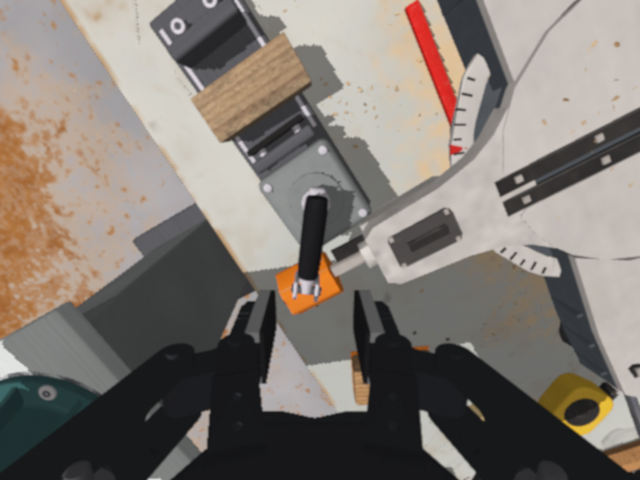

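```bash
python3 - <<'E'
from h import *
f=env.capture("wrist"); g=[]
for u,v in [(308,284),(312,243),(316.5,198),(203,95),(313,303)]:
    o,d=ray(f,u,v); p=o+d*(.096-o[2])/d[2]; g.append(p); print(p.round(4))
d=g[2]-g[0]; print(np.degrees(np.arctan2(d[1],d[0])),np.linalg.norm(d))
# bed direction: bed left edge (155,25)-(262,190)
o,d=ray(f,245,35);a=o+d*(.012-o[2])/d[2];o,d=ray(f,369,210);b=o+d*(.03-o[2])/d[2]
print("bed",np.degrees(np.arctan2(*(a-b)[[1,0]])))
E
```

```text
[0.4641 0.0794 0.096 ]
[0.4859 0.1114 0.096 ]
[0.508  0.1438 0.096 ]
[0.4708 0.2537 0.096 ]
[0.4588 0.0606 0.096 ]
55.718131172619664 0.07801786134696302
bed 97.80839037986757
```

>>> step_arm([
  {"tx": -0.0018,"ty": -0.0023,"tz": 0.045,"spin": 6,"claw": 0.036},
  {"tx": -0.0018,"ty": -0.0023,"tz": 0.09,"spin": 6,"claw": 0.036},
  {"tx": -0.0018,"ty": -0.0023,"tz": 0.12,"spin": 6,"claw": 0.036},
  {"tx": -0.0018,"ty": -0.0023,"tz": 0.138,"spin": 6,"claw": 0.036},
  {"tx": -0.0018,"ty": -0.0023,"tz": 0.151,"spin": 6,"claw": 0.036},
])

```text
clock: 3.68
eef_pos: [0.4909, 0.1228, 0.1015]
orientation: [-0.0, 0.885, 0.465, -0.001]
wrist_force: [0.5, -0.2, 0.7]
finger_gap: 0.0364
finger_force: 0.0
```

>>> step_arm([
  {"tx": 0,"ty": 0,"tz": 0,"spin": 0,"claw": 0.036},
  {"tx": 0,"ty": 0,"tz": 0,"spin": 0,"claw": 0.01},
  {"tx": 0,"ty": 0,"tz": 0,"spin": 0,"claw": 0.01},
  {"tx": 0,"ty": 0,"tz": 0,"spin": 0,"claw": 0.01},
])

```text
clock: 4.18
eef_pos: [0.494, 0.1211, 0.1034]
orientation: [0.001, 0.886, 0.464, 0.002]
wrist_force: [3.4, -3.8, -1.8]
finger_gap: 0.0187
finger_force: 24.6
```

>>> step_arm([
  {"tx": -0.0014,"ty": 0,"tz": -0.0092,"spin": 0,"claw": 0.01},
  {"tx": -0.0041,"ty": 0,"tz": -0.018,"spin": 0,"claw": 0.01},
  {"tx": -0.0082,"ty": 0,"tz": -0.0264,"spin": 0,"claw": 0.01},
  {"tx": -0.0137,"ty": 0,"tz": -0.0339,"spin": 0,"claw": 0.01},
  {"tx": -0.0201,"ty": 0,"tz": -0.0405,"spin": 0,"claw": 0.01},
])

```text
clock: 4.8
eef_pos: [0.4833, 0.1056, 0.1441]
orientation: [0.001, 0.886, 0.463, 0.003]
wrist_force: [6.3, 0.8, -6.6]
finger_gap: 0.0192
finger_force: 25.5
```

>>> step_arm([
  {"tx": -0.0074,"ty": 0,"tz": -0.0056,"spin": 0,"claw": 0.01},
  {"tx": -0.0157,"ty": 0,"tz": -0.0099,"spin": 0,"claw": 0.01},
  {"tx": -0.0245,"ty": 0,"tz": -0.0128,"spin": 0,"claw": 0.01},
  {"tx": -0.0337,"ty": 0,"tz": -0.0144,"spin": 0,"claw": 0.01},
  {"tx": -0.042,"ty": 0,"tz": -0.0145,"spin": 0,"claw": 0.01},
])

```text
clock: 5.42
eef_pos: [0.4602, 0.0721, 0.1599]
orientation: [0.0, 0.886, 0.463, 0.005]
wrist_force: [2.6, 7.8, 8.8]
finger_gap: 0.0191
finger_force: 25.3
```

```bash
python3 - <<'E'
from h import *
import cv2
s=env.read_state(); print(s["eef_pos"],s["wrist_force"])
f=env.capture("side"); I=f["frame"]; 
for c in ("side","top"):
  if c=="top": t=env.capture("top")
  for n in ["handle_hinge","grip_middle","grip_end","crank_axis"]:
    r=env.landmark_of(c,n); print(c,n,[(round(x["score"],2),[round(float(v),4) for v in x["at"]]) for x in r[:1]])
cv2.imwrite("pics/s2.png",np.hstack([cv2.resize(I[100:260,290:450],(400,400)),cv2.resize(t["frame"][200:360,290:450],(400,400))]))
E
```

```text
[0.46024427 0.07208135 0.15985258] [2.58670389 7.78616664 8.77065607]
side handle_hinge [(0.73, [0.4645, 0.0698, 0.098])]
side grip_middle [(0.66, [0.4698, 0.081, 0.1474])]
side grip_end [(0.76, [0.4681, 0.0799, 0.1819])]
side crank_axis [(0.64, [0.5041, 0.1355, 0.0973])]
top handle_hinge [(0.73, [0.4592, 0.0703, 0.0992])]
top grip_middle []
top grip_end []
top crank_axis [(0.69, [0.5026, 0.1353, 0.0948])]
```

View pics/s2.png

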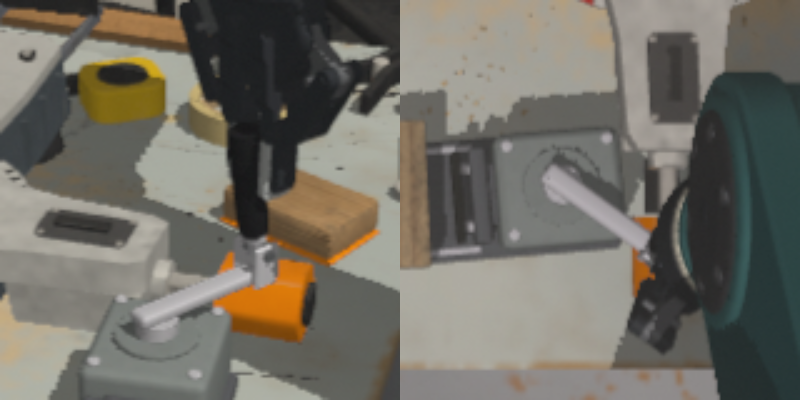

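>>> step_arm([
  {"tx": -0.003,"ty": 0,"tz": -0.001,"spin": 0,"claw": 0.01},
  {"tx": -0.006,"ty": 0,"tz": -0.001,"spin": 0,"claw": 0.01},
  {"tx": -0.006,"ty": 0,"tz": -0.001,"spin": 0,"claw": 0.01},
])

```text
clock: 6.3
eef_pos: [0.456, 0.0666, 0.1601]
orientation: [0.001, 0.886, 0.463, 0.003]
wrist_force: [3.7, 3.9, 2.5]
finger_gap: 0.0189
finger_force: 24.3
```

>>> step_arm([
  {"tx": -0.002,"ty": 0,"tz": 0,"spin": 0,"claw": 0.01},
  {"tx": -0.004,"ty": 0,"tz": 0,"spin": 0,"claw": 0.01},
  {"tx": -0.004,"ty": 0,"tz": 0,"spin": 0,"claw": 0.01},
])

```text
clock: 6.68
eef_pos: [0.4538, 0.0634, 0.1599]
orientation: [0.001, 0.886, 0.463, 0.003]
wrist_force: [5.4, 4.7, -0.0]
finger_gap: 0.0188
finger_force: 24.4
```

```bash
python3 - <<'E'
from h import *
import cv2
f=env.capture("side"); I=f["frame"]; 
for n in ["handle_hinge","grip_middle","grip_end","crank_axis"]:
    r=env.landmark_of("side",n); print(n,[(round(x["score"],2),[round(float(v),4) for v in x["at"]]) for x in r[:1]])
cv2.imwrite("pics/s3.png",cv2.resize(I[130:230,330:430],(600,600),interpolation=cv2.INTER_CUBIC))
E
```

```text
handle_hinge [(0.58, [0.4625, 0.0729, 0.1009])]
grip_middle [(0.82, [0.4637, 0.0775, 0.1492])]
grip_end [(0.68, [0.4579, 0.0686, 0.1826])]
crank_axis [(0.86, [0.5051, 0.1355, 0.1004])]
```

View pics/s3.png

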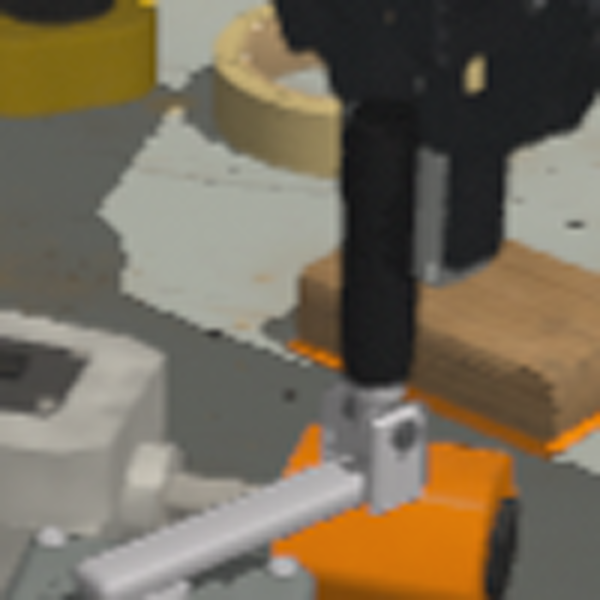

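>>> step_arm([
  {"tx": 0,"ty": 0,"tz": 0,"spin": 0,"claw": 0.03},
  {"tx": 0,"ty": 0,"tz": 0,"spin": 0,"claw": 0.03},
  {"tx": 0.009,"ty": 0,"tz": 0,"spin": 0,"claw": 0.03},
  {"tx": 0.009,"ty": 0,"tz": 0,"spin": 0,"claw": 0.03},
])

```text
clock: 7.42
eef_pos: [0.4565, 0.0701, 0.1584]
orientation: [0.0, 0.886, 0.464, 0.0]
wrist_force: [0.3, -0.2, -0.5]
finger_gap: 0.0299
finger_force: 0.0
```

>>> step_arm([
  {"tx": 0,"ty": 0,"tz": 0,"spin": 0,"claw": 0.01},
  {"tx": 0,"ty": 0,"tz": 0,"spin": 0,"claw": 0.01},
  {"tx": 0,"ty": 0,"tz": 0,"spin": 0,"claw": 0.01},
], newtons=40)

```text
clock: 7.8
eef_pos: [0.4567, 0.0696, 0.1585]
orientation: [0.0, 0.886, 0.463, 0.001]
wrist_force: [1.4, -0.4, 1.6]
finger_gap: 0.0186
finger_force: 39.3
```

>>> step_arm([
  {"tx": -0.002,"ty": 0,"tz": 0,"spin": 0,"claw": 0.01},
  {"tx": -0.003,"ty": 0,"tz": 0,"spin": 0,"claw": 0.01},
  {"tx": -0.003,"ty": 0,"tz": 0,"spin": 0,"claw": 0.01},
])

```text
clock: 8.18
eef_pos: [0.4563, 0.0688, 0.1586]
orientation: [-0.001, 0.886, 0.463, 0.003]
wrist_force: [6.7, 8.5, -3.3]
finger_gap: 0.0189
finger_force: 39.2
```

```bash
cat > arc.py <<'E'
# rows for a call: arc.py phi_prev r_prev step r cx cy (centre shift in tool axes)
import sys,math
p0,r0,st,r,cx,cy=map(float,sys.argv[1:7])
n=int(sys.argv[7]) if len(sys.argv)>7 else 5
for k in range(1,n+1):
    p=p0+st*k
    print("tx %.4f ty %.4f"%(cx+r0*math.cos(p0)-r*math.cos(p), cy+r0*math.sin(p0)-r*math.sin(p)))
E
for a in 0 1 2 3 4 5 6; do echo $a; python3 arc.py $a 0.0765 0.2 0.0765 0 0; done
```

```text
0
tx 0.0015 ty -0.0152
tx 0.0060 ty -0.0298
tx 0.0134 ty -0.0432
tx 0.0232 ty -0.0549
tx 0.0352 ty -0.0644
1
tx 0.0136 ty -0.0069
tx 0.0283 ty -0.0110
tx 0.0436 ty -0.0121
tx 0.0587 ty -0.0101
tx 0.0732 ty -0.0052
2
tx 0.0132 ty 0.0077
tx 0.0246 ty 0.0179
tx 0.0337 ty 0.0301
tx 0.0402 ty 0.0439
tx 0.0439 ty 0.0588
3
tx 0.0006 ty 0.0153
tx -0.0018 ty 0.0303
tx -0.0071 ty 0.0446
tx -0.0152 ty 0.0576
tx -0.0257 ty 0.0687
4
tx -0.0125 ty 0.0088
tx -0.0265 ty 0.0149
tx -0.0414 ty 0.0181
tx -0.0567 ty 0.0183
tx -0.0717 ty 0.0155
5
tx -0.0141 ty -0.0058
tx -0.0269 ty -0.0142
tx -0.0376 ty -0.0251
tx -0.0460 ty -0.0378
tx -0.0518 ty -0.0520
6
tx -0.0028 ty -0.0150
tx -0.0025 ty -0.0303
tx 0.0008 ty -0.0452
tx 0.0069 ty -0.0592
tx 0.0158 ty -0.0716
```

>>> step_arm([
  {"tx": 0.0015,"ty": -0.0152,"tz": 0,"spin": 0,"claw": 0.01},
  {"tx": 0.006,"ty": -0.0298,"tz": 0,"spin": 0,"claw": 0.01},
  {"tx": 0.0134,"ty": -0.0432,"tz": 0,"spin": 0,"claw": 0.01},
  {"tx": 0.0232,"ty": -0.0549,"tz": 0,"spin": 0,"claw": 0.01},
  {"tx": 0.0352,"ty": -0.0644,"tz": 0,"spin": 0,"claw": 0.01},
])

```text
clock: 8.8
eef_pos: [0.4256, 0.1324, 0.1587]
orientation: [0.003, 0.886, 0.464, 0.003]
wrist_force: [13.9, -6.4, -10.2]
finger_gap: 0.0189
finger_force: 39.9
```

```bash
cat > an.py <<'E'
import sys
from h import *
s=env.read_state(); p,M=pose(s); ax=np.array([.4993,.1302]) # centre of TCP circle
if len(sys.argv)>2: ax=np.array([float(sys.argv[1]),float(sys.argv[2])])
v=p[:2]-ax; r=np.linalg.norm(v); u=v/r; t=np.array([u[1],-u[0]])
F=s["wrist_force"]; print("r %.4f phi %.3f Frad(out on tool) %.1f Ftan(resist) %.1f Fz %.1f Mz %.2f"%(r,(np.arctan2(-.0614,-.043)-np.arctan2(v[1],v[0]))%(2*np.pi),F[:2]@u,-F[:2]@t,F[2],s["torque"][2]),p.round(4),s["finger_gap"])
E
python3 an.py
```

```text
r 0.0738 phi 0.990 Frad(out on tool) -14.0 Ftan(resist) 5.9 Fz -10.2 Mz -0.07 [0.4256 0.1324 0.1587] 0.018921805994852357
```

```bash
python3 arc.py 1 0.0765 0.2 0.076 0.0009 0.0012
```

```text
tx 0.0147 ty -0.0053
tx 0.0293 ty -0.0093
tx 0.0445 ty -0.0104
tx 0.0595 ty -0.0084
tx 0.0739 ty -0.0035
```

>>> step_arm([
  {"tx": 0.0147,"ty": -0.0053,"tz": 0.001,"spin": 0,"claw": 0.01},
  {"tx": 0.0293,"ty": -0.0093,"tz": 0.001,"spin": 0,"claw": 0.01},
  {"tx": 0.0445,"ty": -0.0104,"tz": 0.001,"spin": 0,"claw": 0.01},
  {"tx": 0.0595,"ty": -0.0084,"tz": 0.001,"spin": 0,"claw": 0.01},
  {"tx": 0.0739,"ty": -0.0035,"tz": 0.001,"spin": 0,"claw": 0.01},
])

```text
clock: 9.43
eef_pos: [0.461, 0.1939, 0.1582]
orientation: [0.002, 0.886, 0.464, -0.001]
wrist_force: [0.1, -10.6, 14.6]
finger_gap: 0.0187
finger_force: 42.2
```

```bash
python3 an.py .5008 .1302;  python3 arc.py 2 0.076 0.2 0.076 0 0
```

```text
r 0.0751 phi 1.972 Frad(out on tool) -9.0 Ftan(resist) 5.6 Fz 14.6 Mz -0.06 [0.461  0.1939 0.1582] 0.018676367111166797
tx 0.0131 ty 0.0077
tx 0.0244 ty 0.0178
tx 0.0335 ty 0.0299
tx 0.0400 ty 0.0436
tx 0.0436 ty 0.0584
```

>>> step_arm([
  {"tx": 0.0129,"ty": 0.0079,"tz": -0.001,"spin": 0,"claw": 0.01},
  {"tx": 0.0242,"ty": 0.018,"tz": -0.001,"spin": 0,"claw": 0.01},
  {"tx": 0.0332,"ty": 0.03,"tz": -0.001,"spin": 0,"claw": 0.01},
  {"tx": 0.0396,"ty": 0.0436,"tz": -0.001,"spin": 0,"claw": 0.01},
  {"tx": 0.0431,"ty": 0.0584,"tz": -0.001,"spin": 0,"claw": 0.01},
])

```text
clock: 10.05
eef_pos: [0.5312, 0.1986, 0.1584]
orientation: [-0.002, 0.886, 0.463, -0.002]
wrist_force: [-4.9, 5.0, 9.2]
finger_gap: 0.0192
finger_force: 41.4
```

```bash
python3 an.py .5008 .1302;  python3 arc.py 3 0.0755 0.2 0.0755 0 0
```

```text
r 0.0749 phi 2.949 Frad(out on tool) 2.6 Ftan(resist) 6.5 Fz 9.2 Mz 0.05 [0.5312 0.1986 0.1584] 0.01916720747395684
tx 0.0006 ty 0.0151
tx -0.0018 ty 0.0299
tx -0.0070 ty 0.0441
tx -0.0150 ty 0.0568
tx -0.0254 ty 0.0678
```

>>> step_arm([
  {"tx": 0.002,"ty": 0.0154,"tz": -0.001,"spin": 0,"claw": 0.01},
  {"tx": -0.0004,"ty": 0.0302,"tz": -0.001,"spin": 0,"claw": 0.01},
  {"tx": -0.0056,"ty": 0.0444,"tz": -0.001,"spin": 0,"claw": 0.01},
  {"tx": -0.0136,"ty": 0.0571,"tz": -0.001,"spin": 0,"claw": 0.01},
])

```text
clock: 10.55
eef_pos: [0.5718, 0.1555, 0.1587]
orientation: [-0.002, 0.886, 0.463, 0.0]
wrist_force: [0.3, 7.1, -0.7]
finger_gap: 0.0188
finger_force: 40.4
```

```bash
python3 an.py .5008 .1302;  python3 arc.py 3.8 0.0755 0.1 0.0755 0 0; python3 - <<'E'
from h import *
import cv2
t=env.capture("top")
for n in ["pad","offcut","crank_axis"]:
    print(n,[(round(x["score"],2),[round(float(v),4) for v in x["at"]]) for x in env.landmark_of("top",n)[:1]])
s=env.capture("side")
for n in ["pad","offcut","grip_end","handle_hinge"]:
    print(n,[(round(x["score"],2),[round(float(v),4) for v in x["at"]]) for x in env.landmark_of("side",n)[:1]])
cv2.imwrite("pics/m4.png",np.hstack([cv2.resize(t["frame"][215:315,220:360],(420,300)),cv2.resize(s["frame"][130:310,250:430],(300,300))]))
E
```

```text
r 0.0754 phi 3.759 Frad(out on tool) 2.7 Ftan(resist) 6.6 Fz -0.7 Mz -0.00 [0.5718 0.1555 0.1587] 0.01882361032629979
tx -0.0049 ty 0.0057
tx -0.0104 ty 0.0109
tx -0.0163 ty 0.0156
tx -0.0227 ty 0.0196
tx -0.0295 ty 0.0230
pad [(0.44, [0.4984, 0.2339, 0.0287])]
offcut [(0.6, [0.4992, 0.2599, 0.0092])]
crank_axis []
pad [(0.66, [0.4936, 0.2367, 0.0282])]
offcut [(0.86, [0.4965, 0.2583, 0.0073])]
grip_end [(0.91, [0.5728, 0.1533, 0.1835])]
handle_hinge [(0.57, [0.5796, 0.1596, 0.097])]
```

View pics/m4.png

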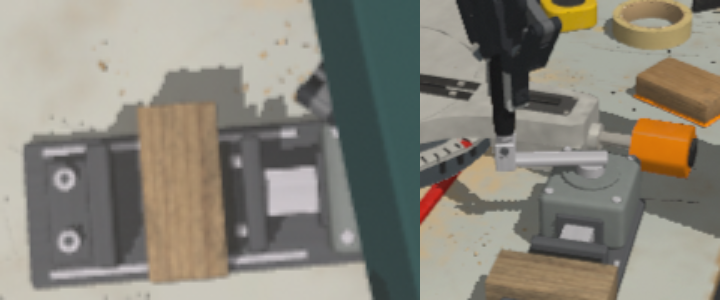

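```bash
python3 arc.py 3.8 0.0755 0.2 0.077 0.0003 0.0003 5; python3 arc.py 4.8 0.077 0.2 0.077 0 0 5
```

```text
tx -0.0091 ty 0.0124
tx -0.0217 ty 0.0212
tx -0.0358 ty 0.0274
tx -0.0508 ty 0.0306
tx -0.0662 ty 0.0308
tx -0.0151 ty -0.0029
tx -0.0293 ty -0.0087
tx -0.0421 ty -0.0172
tx -0.0530 ty -0.0281
tx -0.0614 ty -0.0409
```

>>> step_arm([
  {"tx": -0.0091,"ty": 0.0124,"tz": 0,"spin": 0,"claw": 0.01},
  {"tx": -0.0217,"ty": 0.0212,"tz": 0,"spin": 0,"claw": 0.01},
  {"tx": -0.0358,"ty": 0.0274,"tz": 0,"spin": 0,"claw": 0.01},
  {"tx": -0.0508,"ty": 0.0306,"tz": 0,"spin": 0,"claw": 0.01},
  {"tx": -0.0662,"ty": 0.0308,"tz": 0,"spin": 0,"claw": 0.01},
])

```text
clock: 11.62
eef_pos: [0.5598, 0.0824, 0.1588]
orientation: [-0.001, 0.886, 0.463, 0.0]
wrist_force: [4.2, 5.3, -8.0]
finger_gap: 0.0191
finger_force: 39.9
```

```bash
python3 an.py .5008 .1302
```

```text
r 0.0759 phi 4.782 Frad(out on tool) -0.1 Ftan(resist) 6.8 Fz -8.0 Mz -0.01 [0.5598 0.0824 0.1588] 0.01909714772740609
```

```bash
python3 - <<'E'
import numpy as np
from scipy.optimize import least_squares
P=np.array([(.4563,.0688),(.4256,.1324),(.461,.1939),(.5312,.1986),(.5718,.1555),(.5598,.0824)])
r=least_squares(lambda c:np.hypot(*(P-c[:2]).T)-c[2],[.5,.13,.075]);print(r.x,r.fun)
E
python3 arc.py 4.8 0.077 0.15 0.077 0 0.001 5;
```

```text
[0.50090438 0.12964814 0.07545279] [-7.12878210e-06 -9.81411430e-05  1.82264900e-04 -1.38886949e-04
  9.17484609e-06  5.27171308e-05]
tx -0.0114 ty -0.0009
tx -0.0224 ty -0.0044
tx -0.0327 ty -0.0096
tx -0.0421 ty -0.0162
tx -0.0505 ty -0.0242
```

>>> step_arm([
  {"tx": -0.0114,"ty": -0.0009,"tz": 0,"spin": 0,"claw": 0.01},
  {"tx": -0.0224,"ty": -0.0044,"tz": 0,"spin": 0,"claw": 0.01},
  {"tx": -0.0327,"ty": -0.0096,"tz": 0,"spin": 0,"claw": 0.01},
  {"tx": -0.0421,"ty": -0.0162,"tz": 0,"spin": 0,"claw": 0.01},
  {"tx": -0.0505,"ty": -0.0242,"tz": 0,"spin": 0,"claw": 0.01},
])

```text
clock: 12.25
eef_pos: [0.5112, 0.055, 0.1589]
orientation: [-0.0, 0.886, 0.463, 0.0]
wrist_force: [5.8, 5.7, -11.3]
finger_gap: 0.0188
finger_force: 39.6
```

```bash
python3 an.py .5009 .1296;python3 arc.py 5.55 0.077 0.1 0.077 0 0 5; python3 - <<'E'
from h import *
import cv2
t=env.capture("top"); cv2.imwrite("pics/m5.png",cv2.resize(t["frame"][215:315,220:360],(700,500)))
E
```

```text
r 0.0754 phi 5.535 Frad(out on tool) -4.9 Ftan(resist) 6.5 Fz -11.3 Mz -0.04 [0.5112 0.055  0.1589] 0.018751238446744208
tx -0.0049 ty -0.0060
tx -0.0091 ty -0.0124
tx -0.0127 ty -0.0192
tx -0.0156 ty -0.0263
tx -0.0177 ty -0.0337
```

View pics/m5.png

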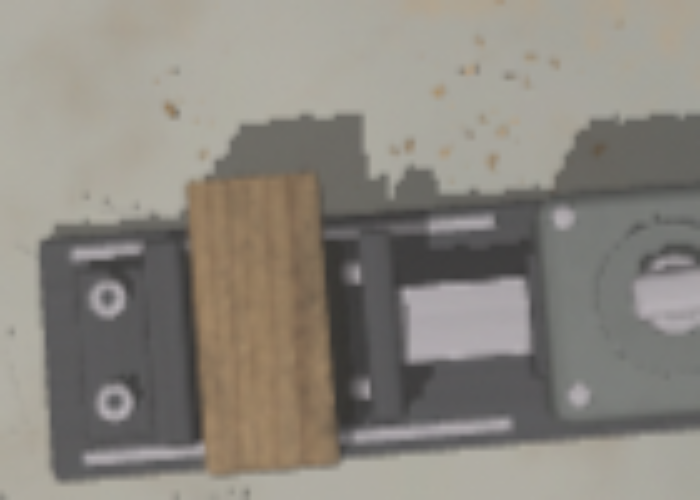

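>>> step_arm([
  {"tx": -0.0049,"ty": -0.006,"tz": 0.001,"spin": 0,"claw": 0.01},
  {"tx": -0.0091,"ty": -0.0124,"tz": 0.001,"spin": 0,"claw": 0.01},
  {"tx": -0.0127,"ty": -0.0192,"tz": 0.001,"spin": 0,"claw": 0.01},
])

```text
clock: 12.68
eef_pos: [0.4897, 0.0553, 0.1587]
orientation: [0.0, 0.886, 0.463, 0.002]
wrist_force: [5.9, 4.1, -7.3]
finger_gap: 0.0191
finger_force: 40.0
```

```bash
python3 an.py .5009 .1296;python3 arc.py 5.85 0.077 0.05 0.077 0 0 16
```

```text
r 0.0751 phi 5.822 Frad(out on tool) -4.9 Ftan(resist) 5.2 Fz -7.3 Mz -0.06 [0.4897 0.0553 0.1587] 0.01911507871194982
tx -0.0015 ty -0.0035
tx -0.0029 ty -0.0071
tx -0.0040 ty -0.0108
tx -0.0050 ty -0.0145
tx -0.0058 ty -0.0183
tx -0.0064 ty -0.0221
tx -0.0068 ty -0.0259
tx -0.0071 ty -0.0298
tx -0.0071 ty -0.0336
tx -0.0069 ty -0.0375
tx -0.0066 ty -0.0413
tx -0.0060 ty -0.0451
tx -0.0053 ty -0.0489
tx -0.0044 ty -0.0526
tx -0.0033 ty -0.0563
tx -0.0020 ty -0.0599
```

>>> step_arm([
  {"tx": -0.0015,"ty": -0.0035,"tz": 0,"spin": 0,"claw": 0.01},
  {"tx": -0.0029,"ty": -0.0071,"tz": 0,"spin": 0,"claw": 0.01},
])

```text
clock: 12.92
eef_pos: [0.4827, 0.0568, 0.1588]
orientation: [0.001, 0.886, 0.463, 0.002]
wrist_force: [8.2, 2.8, -8.3]
finger_gap: 0.0192
finger_force: 39.9
```

```bash
python3 an.py .5009 .1296
```

```text
r 0.0751 phi 5.917 Frad(out on tool) -4.7 Ftan(resist) 7.3 Fz -8.3 Mz -0.06 [0.4827 0.0568 0.1588] 0.019213686367399205
```

>>> step_arm([
  {"tx": -0.0011,"ty": -0.0037,"tz": 0,"spin": 0,"claw": 0.01},
  {"tx": -0.0021,"ty": -0.0074,"tz": 0,"spin": 0,"claw": 0.01},
])

```text
clock: 13.18
eef_pos: [0.4761, 0.0589, 0.1588]
orientation: [0.001, 0.886, 0.464, 0.002]
wrist_force: [10.2, 0.4, -11.1]
finger_gap: 0.0192
finger_force: 39.8
```

```bash
python3 an.py .5009 .1296
```

```text
r 0.0749 phi 6.009 Frad(out on tool) -3.8 Ftan(resist) 9.4 Fz -11.1 Mz -0.09 [0.4761 0.0589 0.1588] 0.01922126612579584
```

```bash
python3 - <<'E'
from h import *
import subprocess,cv2
ax=np.array([.5009,.1296]);L=[]
for i in range(6):
    f=env.capture("top"); s=env.read_state(); p=s["eef_pos"];v=p[:2]-ax;u=v/np.linalg.norm(v);F=s["wrist_force"]
    L.append((-F[:2]@[u[1],-u[0]],(np.arctan2(-.0614,-.043)-np.arctan2(v[1],v[0]))%(2*np.pi)))
print(np.round(L,3).tolist())
cv2.imwrite("pics/m6.png",cv2.resize(f["frame"][215:315,220:360],(700,500)))
for n in ["pad","offcut"]:
    print(n,[(round(x["score"],2),[round(float(v),4) for v in x["at"]]) for x in env.landmark_of("top",n)[:1]])
E
```

```text
[[7.35, 6.016], [7.138, 6.015], [6.966, 6.015], [6.847, 6.015], [7.525, 6.014], [7.021, 6.015]]
pad [(0.64, [0.4963, 0.2531, 0.0263])]
offcut [(0.72, [0.4963, 0.277, 0.0076])]
```

View pics/m6.png

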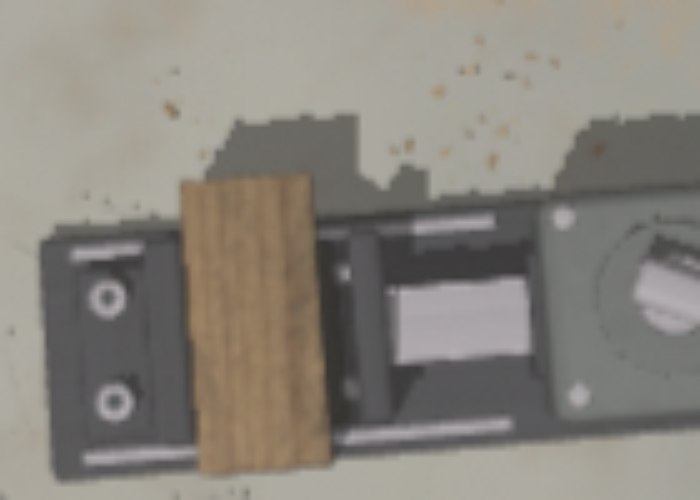

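>>> step_arm([
  {"tx": -0.0004,"ty": -0.0019,"tz": 0,"spin": 0,"claw": 0.01},
  {"tx": -0.0008,"ty": -0.0038,"tz": 0,"spin": 0,"claw": 0.01},
])

```text
clock: 13.82
eef_pos: [0.473, 0.0601, 0.1589]
orientation: [0.002, 0.886, 0.464, 0.002]
wrist_force: [10.7, 0.3, -10.7]
finger_gap: 0.0189
finger_force: 39.8
```

```bash
cat > st.py <<'E'
from h import *
ax=np.array([.5009,.1296]);L=[]
for i in range(6):
    s=env.read_state(); p=s["eef_pos"];v=p[:2]-ax;u=v/np.linalg.norm(v);F=s["wrist_force"]
    L.append((-F[:2]@[u[1],-u[0]],F[:2]@u,(np.arctan2(-.0614,-.043)-np.arctan2(v[1],v[0]))%(2*np.pi)))
    env.capture("top")
print(np.round(L,3).tolist())
E
python3 st.py
```

```text
[[9.854, -4.232, 6.054], [8.772, -3.317, 6.058], [9.656, -3.69, 6.058], [8.63, -4.991, 6.057], [8.238, -4.472, 6.057], [8.163, -3.306, 6.057]]
```

>>> step_arm([
  {"tx": -0.0003,"ty": -0.0019,"tz": 0,"spin": 0,"claw": 0.01},
  {"tx": -0.0006,"ty": -0.0038,"tz": 0,"spin": 0,"claw": 0.01},
])

```text
clock: 14.38
eef_pos: [0.4698, 0.0616, 0.1589]
orientation: [0.002, 0.886, 0.464, 0.003]
wrist_force: [10.9, -1.5, -11.5]
finger_gap: 0.0185
finger_force: 39.8
```

```bash
python3 st.py
```

```text
[[10.532, -3.183, 6.101], [11.491, -3.922, 6.105], [8.798, -3.274, 6.104], [10.135, -4.196, 6.104], [10.133, -4.284, 6.104], [8.988, -3.108, 6.104]]
```

>>> step_arm([
  {"tx": -0.0002,"ty": -0.0019,"tz": 0,"spin": 0,"claw": 0.01},
  {"tx": -0.0004,"ty": -0.0037,"tz": 0,"spin": 0,"claw": 0.01},
])

```text
clock: 14.92
eef_pos: [0.4667, 0.0631, 0.1589]
orientation: [0.002, 0.886, 0.464, 0.003]
wrist_force: [11.1, -2.0, -12.1]
finger_gap: 0.0192
finger_force: 39.8
```

```bash
python3 st.py
```

```text
[[10.84, -3.291, 6.147], [10.322, -4.633, 6.15], [10.333, -3.528, 6.15], [11.408, -4.126, 6.15], [10.154, -3.663, 6.149], [11.225, -4.247, 6.15]]
```

>>> step_arm([
  {"tx": 0,"ty": 0.0012,"tz": 0,"spin": 0,"claw": 0.01},
  {"tx": 0,"ty": 0.0022,"tz": 0,"spin": 0,"claw": 0.01},
  {"tx": 0,"ty": 0.0022,"tz": 0,"spin": 0,"claw": 0.01},
])

```text
clock: 15.6
eef_pos: [0.4669, 0.0628, 0.1588]
orientation: [0.001, 0.886, 0.463, 0.002]
wrist_force: [6.8, 2.6, -7.1]
finger_gap: 0.0188
finger_force: 40.1
```

```bash
python3 st.py
```

```text
[[4.856, -5.441, 6.143], [5.36, -5.627, 6.144], [5.067, -5.076, 6.144], [5.758, -5.108, 6.144], [5.454, -5.267, 6.144], [5.013, -5.914, 6.144]]
```

Now open and retreat upward.

>>> step_arm([
  {"tx": 0,"ty": 0.0012,"tz": 0,"spin": 0,"claw": 0.01},
  {"tx": 0,"ty": 0.0012,"tz": 0,"spin": 0,"claw": 0.04},
  {"tx": 0,"ty": 0.0012,"tz": 0,"spin": 0,"claw": 0.04},
  {"tx": 0,"ty": 0.0012,"tz": 0,"spin": 0,"claw": 0.04},
  {"tx": 0,"ty": 0.0012,"tz": 0,"spin": 0,"claw": 0.04},
])

```text
clock: 16.52
eef_pos: [0.4658, 0.0619, 0.1583]
orientation: [0.0, 0.886, 0.463, -0.0]
wrist_force: [-0.1, 0.2, -0.6]
finger_gap: 0.0401
finger_force: 0.0
```

>>> step_arm([
  {"tx": 0,"ty": 0,"tz": -0.02,"spin": 0,"claw": 0.04},
  {"tx": 0,"ty": 0,"tz": -0.05,"spin": 0,"claw": 0.04},
  {"tx": 0,"ty": 0,"tz": -0.09,"spin": 0,"claw": 0.04},
  {"tx": 0,"ty": 0,"tz": -0.12,"spin": 0,"claw": 0.04},
  {"tx": 0,"ty": 0,"tz": -0.12,"spin": 0,"claw": 0.04},
])

```text
clock: 17.15
eef_pos: [0.4676, 0.062, 0.2806]
orientation: [0.001, 0.886, 0.463, 0.002]
wrist_force: [0.3, -1.0, -0.1]
finger_gap: 0.0395
finger_force: 0.0
```

```bash
python3 - <<'E'
from h import *
import cv2
print(env.read_state()["wrist_force"])
f=env.capture("side"); I=f["frame"]; t=env.capture("top")["frame"]
for n in ["handle_hinge","grip_end","pad","offcut"]:
    r=env.landmark_of("side",n); print(n,[(round(x["score"],2),[round(float(v),4) for v in x["at"]]) for x in r[:1]])
cv2.imwrite("pics/end.png",np.hstack([cv2.resize(I[130:280,320:440],(400,500)),cv2.resize(t[215:315,220:300],(400,500))]))
E
```

```text
[ 0.31841026 -1.01381537 -0.14050062]
handle_hinge [(0.71, [0.4728, 0.0683, 0.0943])]
grip_end [(0.75, [0.467, 0.0628, 0.1838])]
pad [(0.4, [0.4939, 0.2549, 0.0312])]
offcut [(0.87, [0.4978, 0.2746, 0.0128])]
```

View pics/end.png

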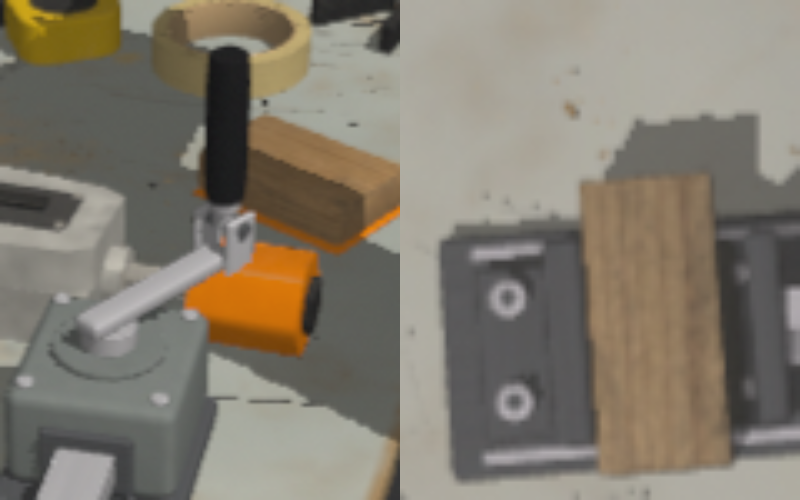

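The handle stands upright and free, and the wood is seated against the stop and hasn't moved since the earlier picture.

```bash
python3 -c "
from plant import env
print(env.close_job())"
```

```text
the job is handed in; nothing more can be done
None
```

I swung the handle fully upright and cranked it clockwise until the jaw held the offcut against the stop at about 40 N (estimated from crank resistance and angle, about 38–43 N). I then let go with the handle upright and handed the job in; no verdict came back.

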